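# Set up the potter's mirror behind the trimming chuck

## Robot

A 6-joint arm with a two-finger parallel gripper is mounted at the origin on the work surface. World frame = base frame: x ahead of the robot, y to its left, z up, the work surface at z = 0. Lengths are in m, angles in rad, forces in N, time in s.
With the tool pointing down it reaches from about 0.35 to 0.975 m from the base axis. Payload 7.1 kg.
Tool frame: the origin (TCP) lies midway between the tips of the shut fingers; the grasp point (between the pads) lies 19 mm behind it; z points along the fingers, y is the line along which they close (so a half turn about z gives the same grasp; the last joint's range is limited). The gripper opens to 88 mm and grips with 3 to 60 N. Pads are 20 mm wide; open, the fingers measure 115 mm over their backs; the gripper's body (75 mm by 178 mm) begins 61 mm behind the grasp point.
Start: joints at [-1.153, 0.423, 1.63, -0, 1.089, -0.019], TCP at [0.264, -0.566, 0.223] pointing down, gripper open.
Joint ranges: [-3, 3], [-0.9, 2.11], [0.09, 2.58], [-1.31, 4.45], [0.11, 2.69], [-2.54, 2.54]. Speed limits (rad/s): [2.39, 2.39, 3.01, 3.14, 3.14, 3.14].

## Interface

Orientations are given as a 3x3 rotation matrix whose columns are the frame's x, y, z axes.
In Python, from station import r gives the robot as it stands.
- The arm moves only by the shell command python3 -m inch 'ROWS' [FORCE]. ROWS is text: rows parted by semicolons, each of 5 numbers parted by spaces: the closure, from 0 (fully open) to 1 (shut), then the shift along the tool's x, y, z in m, then the turn about the tool's z in rad. In form: jaw dx dy dz yaw; .... A call has 1 to 10 rows; each row is the pose to reach, as a shift and turn from the pose commanded when the call began, along the tool's axes at that moment; what a row does not reach only later rows make up. A row lasts 1/12 s, in which the tool goes at most 41.7 mm and 7.16 degrees, less where a joint would pass 70% of its speed; a pose out of reach is approached as far as the arm can. A call with a gripper value outside its range is refused whole. The fingers move at their own pace and stop on an object; FORCE is the grip in N (left out, the last holds). Time passes only in rows, so rows that repeat a pose let the fingers close. It gives the time, the measured TCP pose, the force and the opening at its end, in the units of the state.
- r.read_state(): the state, without advancing time (a new reading comes with each control period).
- r.grab_frame(name): name is "scene" or "top" or "wrist"; returns a dict with "frame" (480x640x3 uint8, red, green, blue), "depth" (480x640 float32, m along the optical axis (not along the pixel's ray), 0 where there is no reading), "K" (3x3 intrinsics, pixels), "T" (4x4, takes a point from camera to world coordinates). Camera axes: x right, y up, looking along -z (the intrinsics and any distortion apply to the point x, -y, -z); pixel columns grow to the right and rows downward; lengths in m; the calibration is good to about 2 mm. A picture is of the moment at which its call begins.
- r.close_job(): hands the job in, once; it reports no verdict.
Trained networks look in the newest picture that a camera, given by its name, has taken for a name from the list of things; names that differ only in an ending like _2 or _b are one class to them, and where a whole thing is asked for, a point or a joint stands for the part that bears it (a point fixed in the world has none). Each returns a list of dicts, best first, with "p" (0 to 1); they miss things now and then, are a little off and sometimes report something else, mostly with a low value. They report only what shows in the picture. A call takes as long as a camera call. They do not tell look-alikes from the thing itself.
- r.search_frame(camera, label): "centre" ([column, row] in pixels, amid what is visible of it).
- r.silhouettes(camera, label): "region" (480x640 bool, what is visible of it) and "centre" ([column, row] in pixels, amid what is visible of it).
- r.mark_of(camera, label): "centre" ([column, row] in pixels: a listed point, or the origin of a listed thing).
The state is a dict: "time": time; "qpos": joint angles; "qd": joint speeds; "joint_efforts": joint torques, N m; "position": TCP position; "tool_rot": TCP orientation; "force": force on the tool from outside, world axes, zero at the start; "torque": the same for the moment, N m; "width": finger opening in m.
Only numpy, scipy, OpenCV 4.12 (cv2) and the standard library are available. Lean on these libraries where they do the work, as an engineer would, in place of code of your own. Each camera call takes 0.05 s, during which the arm holds its last target. There are 200 camera calls.

## Task

Get the trimming station ready so the potter can see the pot's profile in the mirror. First set the brick on the bench, same side down as it lies now, on the chuck side of the low white wall, alongside the middle of the wall and parallel to it, with a gap of about 5 cm between them; then take the framed mirror from the rack and lean it gently back against the wall, its foot on the bench in that gap and against the brick, the glass looking towards the chuck. Last, set the round-bottomed vase gently upright in the mouth of the chuck, let go of everything, and leave the spare bat, the slip bowl and the jar where they are.

Things in the scene. Friction and masses are not known exactly. Their poses are not given: they have to be found in the camera images.
- wall: Low white-painted block wall fixed on the bench, 240 long (its y) x 60 thick (its x) x 100 mm high. Origin: centre of its underside. Its +x side is the side on which the chuck stands and is the face to lean on (face 30 mm from the origin); z up.
- brick: Loose tan fire brick, 160 long (its y) x 50 wide (its x) x 60 mm high, about 0.75 kg (varies), at the start lying on the ware board. Origin: centre of its underside. Either way round is the same.
- mirror: Mirror in a light wooden frame, a flat board 180 tall (its z) x 150 wide (its y) x 14 mm thick (its x), about 0.35 kg (varies), at the start standing upright and loose in a slot of the rack, so that it may lean up to 9 degrees either way. Origin: centre of its lower edge face. The glass is on its +x side; z runs from foot to top. It is sturdy enough to be gripped across its thickness at the top edge.
- mirror_foot (a point): Middle of the mirror's lower edge on the glass side (7 mm along the mirror's x from its origin).
- rack: Wooden rack fixed on the bench, 110 (its x) x 170 (its y) mm, base 15 mm thick with two slots along its y between rails whose tops are 55 mm above the bench; the mirror stands in the slot at x = -35 mm, the spare bat in that at x = +35 mm. Origin: centre of its underside.
- ware: Plank ware board fixed on the bench, 260 (its x) x 190 (its y) x 15 mm, carrying the brick and, in a bisque ring of 68 mm outside diameter and 14 mm height at x = +75 mm, the vase. Origin: centre of its underside.
- vase: Terracotta vase, 116 mm tall, about 0.3 kg (varies): a ball-shaped belly of 90 mm diameter whose round underside is the base, and a straight neck of 32 mm diameter from 80 to 116 mm above its lowest point. Origin: its lowest point; z up through the neck. At the start it sits upright in the bisque ring on the ware board.
- vase_centre (a point): Centre of the vase's ball-shaped belly, 45 mm above its lowest point.
- chuck: Terracotta trimming chuck fixed on the bench, a waisted cup 72 mm across at the foot, 45 mm high, with a concave flared mouth of about 58 mm inside diameter. Origin: centre of its underside.
- chuck_rim (a point): Centre of the chuck's mouth at the height of its rim, 45 mm above the bench. With the vase seated, its belly centre is about 34 mm above this point (its lowest point about 11 mm below).
- bat: Spare plywood bat, 100 tall x 120 wide x 12 mm thick, standing in the rack's other slot. To be left alone. Origin: centre of its lower edge face.
- slip_bowl: White plastic bowl, 100 mm across, 50 mm high. To be left alone. Origin: centre of its underside.
- jar: White lidded jar, 70 mm across, 100 mm high. To be left alone. Origin: centre of its underside.
Things that resemble listed ones, but are neither listed nor needed, are in the scene too. Several things have the shape of the brick; the one meant has the colours described above.

How it is judged:
By the outcome, as a careful person would: the job done as asked, in the order asked, and still so for the second after the job is handed in, with the robot touching nothing.
It also fails if it takes over 72 s, if anything falls off the work surface, if the arm or the gripper's body presses on something with over 40 N, if the wrist force passes 120 N, or if a joint passes its speed limit or range.

## Working session

There is one attempt and no reset: what is moved stays moved. The work goes in short steps, Python scripts to look and compute and a shell command to move; the robot and the scene stay as the last step left them, time stands still between calls to the robot, and variables do not carry over. Pictures are saved under pics/ and viewed, on a budget of 10 in all, crops included, one or two more only if the job needs it, and the job is handed in when it is done.

```bash
ls; mkdir -p pics; cat > h.py <<'E'
import numpy as np, cv2
from station import r
def grab(n,save=None):
    f=r.grab_frame(n)
    if save: cv2.imwrite('pics/'+save,f['frame'][:,:,::-1])
    return f
def cloud(f):
    d=f['depth'];K=f['K'];v,u=np.mgrid[:480,:640]
    P=np.stack([(u-K[0,2])/K[0,0]*d,-(v-K[1,2])/K[1,1]*d,-d],-1)
    return P@f['T'][:3,:3].T+f['T'][:3,3]
E
python3 - <<'E'
from h import *
np.set_printoptions(precision=3,suppress=True)
ims=[]
for n in ['top','scene']:
    f=grab(n,n+'0.png'); P=cloud(f); print(n,f.keys(),f['K'],f['T'])
    for l in ['wall','brick','mirror','rack','ware','vase','chuck','bat','slip_bowl','jar']:
        for s in r.silhouettes(n,l)[:4]:
            m=s['region']&(f['depth']>0)
            if m.sum()<5: continue
            q=P[m]; print(l,round(s['p'],2),np.round(s['centre']),m.sum(),'med',np.median(q,0),'lo',np.percentile(q,3,0),'hi',np.percentile(q,97,0))
print(r.read_state())
E
```

```text
pics
top dict_keys(['frame', 'depth', 'K', 'T']) [[464.613   0.    326.774]
 [  0.    464.613 234.492]
 [  0.      0.      1.   ]] [[ 0.022  0.996 -0.082  0.428]
 [-0.999  0.024  0.022 -0.096]
 [ 0.024  0.082  0.996  1.256]
 [ 0.     0.     0.     1.   ]]
wall 0.86 [280. 252.] 2443 med [ 0.477 -0.006  0.099] lo [ 0.433 -0.118  0.054] hi [0.523 0.103 0.103]
wall 0.48 [394. 251.] 4812 med [ 0.491 -0.303  0.015] lo [ 0.363 -0.415  0.009] hi [ 0.611 -0.225  0.02 ]
brick 0.9 [494. 264.] 1535 med [ 0.458 -0.566  0.059] lo [ 0.387 -0.607  0.013] hi [ 0.531 -0.528  0.064]
brick 0.77 [402. 277.] 1275 med [ 0.422 -0.319  0.075] lo [ 0.392 -0.396  0.056] hi [ 0.451 -0.245  0.079]
brick 0.76 [376. 353.] 1438 med [ 0.232 -0.262  0.059] lo [ 0.182 -0.328  0.017] hi [ 0.281 -0.196  0.064]
mirror 0.76 [146. 245.] 1009 med [0.482 0.312 0.168] lo [0.465 0.248 0.02 ] hi [0.503 0.39  0.196]
rack 0.97 [163. 231.] 1660 med [0.524 0.304 0.017] lo [0.457 0.238 0.008] hi [0.575 0.404 0.057]
ware 0.68 [394. 250.] 4700 med [ 0.492 -0.305  0.015] lo [ 0.363 -0.416  0.01 ] hi [ 0.611 -0.226  0.02 ]
vase 0.97 [40
[... 2073 characters left out ...]
slip_bowl 0.65 [437. 185.] 1477 med [0.525 0.292 0.025] lo [0.484 0.237 0.003] hi [0.581 0.403 0.058]
jar 0.84 [343. 332.] 1016 med [ 0.766 -0.186  0.097] lo [ 0.731 -0.211  0.003] hi [ 0.79  -0.151  0.103]
{'time': 1.1, 'qpos': array([-1.153,  0.423,  1.63 , -0.   ,  1.089, -0.019]), 'qd': array([-0.   ,  0.001, -0.   , -0.001, -0.   ,  0.001]), 'joint_efforts': array([ -0.001, -54.459, -27.405,   0.064,   0.017,  -0.   ]), 'position': array([ 0.264, -0.566,  0.223]), 'tool_rot': array([[ 0.906,  0.423,  0.   ],
       [ 0.423, -0.906, -0.   ],
       [-0.   ,  0.   , -1.   ]]), 'force': array([ 0.054,  0.129, -0.059]), 'torque': array([ 0.013,  0.008, -0.057]), 'width': 0.0874004633656933}
```

View pics/top0.png

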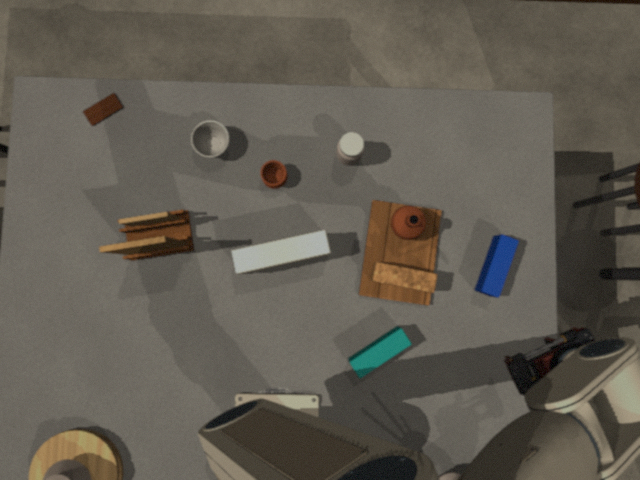

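View pics/scene0.png

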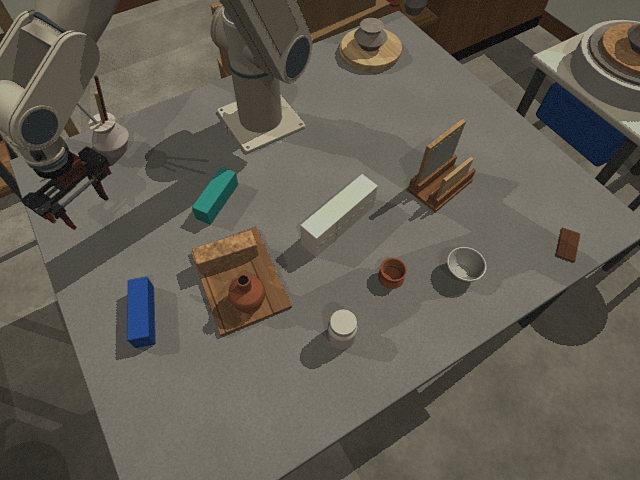

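```bash
python3 - <<'E'
from h import *
np.set_printoptions(precision=4,suppress=True)
for n in ['top','scene']:
    f=grab(n); P=cloud(f); d=f['depth']>0; x,y,z=P[...,0],P[...,1],P[...,2]
    def rect(nm,zl,zh,x0,x1,y0,y1):
        m=d&(z>zl)&(z<zh)&(x>x0)&(x<x1)&(y>y0)&(y<y1); q=P[m]
        if len(q)<20: print(nm,'none');return
        c,s,a=cv2.minAreaRect(q[:,:2].astype(np.float32)*1000); print(n,nm,len(q),'c',np.array(c),'s',np.array(s),'a',a,'z',np.median(q[:,2]))
    rect('wall',.092,.11,.4,.56,-.16,.15)
    rect('brick',.068,.085,.36,.48,-.43,-.21)
    rect('mirror top',.17,.215,.42,.54,.2,.45)
    rect('rack rails',.05,.062,.42,.62,.2,.45)
    rect('bat top',.106,.125,.5,.6,.2,.45)
    rect('vase neck',.122,.15,.5,.64,-.4,-.25)
    rect('chuck rim',.035,.055,.62,.76,-.06,.1)
    rect('jar',.09,.11,.68,.83,-.25,-.1)
    rect('ware',.008,.022,.33,.66,-.45,-.19)
E
```

```text
top wall 2320 c [478.7999  -6.8117] s [ 60.4512 240.2705] a 13.893899917602539 z 0.09927664981226503
top brick 1232 c [ 421.4239 -322.5789] s [161.1824  50.0198] a 80.04854583740234 z 0.07472020475731378
top mirror top 497 c [483.5497 322.5668] s [ 14.5029 150.9102] a 10.510775566101074 z 0.19287167486848045
top rack rails 564 c [517.9738 324.8546] s [103.1195 171.3139] a 10.839767456054688 z 0.05420172642675514
top bat top 266 c [548.6277 313.3506] s [149.1161  58.8225] a 75.14097595214844 z 0.11354729962277332
top vase neck 144 c [ 562.1945 -330.1566] s [30.1574 29.3827] a 61.00901412963867 z 0.13597934267924205
top chuck rim 233 c [688.1653  23.554 ] s [67.0881 66.9948] a 56.87725830078125 z 0.04314592717020771
top jar 456 c [ 757.0845 -177.2377] s [61.0478 58.6947] a 1.474121332168579 z 0.09965695397438035
top ware 4628 c [ 497.3983 -326.0371] s [304.6805 238.409 ] a 2.7475898265838623 z 0.014958246776904383
scene wall 1745 c [478.1645  -5.5931] s [ 62.5064 241.8121] a 13.9345121383667 z 0.09969405654851915
scene brick 1105 c [ 421.5817 -321.7195] s [160.1297  53.9328] a 78.90847778320312 z 0.07468454571206085
scene mirror top 409 c [483.9514 322.5132] s [ 18.0223 152.184 ] a 11.20602035522461 z 0.1923340465736274
scene rack rails 484 c [517.12   325.8932] s [103.949  171.9627] a 10.886033058166504 z 0.05447063998042123
scene bat top 200 c [545.988 313.535] s [147.1561  63.6359] a 72.87152099609375 z 0.11413245912807046
scene vase neck 164 c [ 563.0128 -329.9278] s [30.4721 30.6986] a 8.620929718017578 z 0.13552468056185835
scene chuck rim 231 c [686.7076  24.7023] s [68.1279 67.4477] a 3.023049831390381 z 0.04378598973015402
scene jar 566 c [ 756.3762 -177.4145] s [60.0709 60.5897] a 42.53679275512695 z 0.09971690806185562
scene ware 3840 c [ 487.1546 -325.0969] s [200.7422 263.4155] a 82.66761016845703 z 0.014962020223256434
```

The tan brick is the one on the ware board, at top-view (404,277). The blue, teal and small dark red blocks are look-alikes. The wall is at (280,252), the chuck at (273,174), and the mirror is in the rack at (146,245). In the scene view its grey glass faces world +x, at (440,150). The heights and sizes match the list.

```bash
cat >> h.py <<'E'
def plan(x,y,z,a):
    """shift in present tool axes to TCP x,y,z with tool y along world angle a (deg, mod 180)"""
    s=r.read_state(); R=s['tool_rot']; d=R.T@(np.array([x,y,z])-s['position'])
    w=np.degrees(np.arctan2(R[1,1],R[0,1])); t=(a-w+90)%180-90   # world turn
    print('shift',np.round(d,4),'yaw',round(np.radians(-t),3),'(about tool z) now',np.round(s['position'],4),'ang',round(w,2),'F',np.round(s['force'],1),'w',round(s['width'],4),'t',round(s['time'],2),'q6',round(s['qpos'][5],2))
E
python3 - <<'E'
from h import *
plan(.4215,-.322,.13,-10.3)
E
```

```text
shift [ 0.2457 -0.1549  0.0927] yaw -0.954 (about tool z) now [ 0.2644 -0.5663  0.2227] ang -64.97 F [ 0.2 -0.5  0.2] w 0.0876 t 1.2 q6 -0.02
```

```bash
T="0 .246 -.155 .093 -.954"; python3 -m inch '0 .246 -.155 .093 -.954;0 .246 -.155 .093 -.954;0 .246 -.155 .093 -.954;0 .246 -.155 .093 -.954;0 .246 -.155 .093 -.954;0 .246 -.155 .093 -.954;0 .246 -.155 .093 -.954;0 .246 -.155 .093 -.954;0 .246 -.155 .093 -.954;0 .246 -.155 .093 -.954'
python3 - <<'E'
from h import *
f=grab('wrist','w1.png');P=cloud(f);z=P[...,2];m=(f['depth']>0)&(z>.067)&(z<.085)&(abs(P[...,0]-.42)<.06)&(abs(P[...,1]+.322)<.11)
print(m.sum(),cv2.minAreaRect(P[m][:,:2].astype(np.float32)*1000))
plan(.4215,-.322,.046,-10.3)
E
```

```text
time: 2.03
position: [0.4222, -0.3213, 0.1296]
tool_rot: [[0.179, 0.984, -0.0], [0.984, -0.179, -0.0], [-0.0, -0.0, -1.0]]
force: [1.1, -0.3, -0.7]
width: 0.0881
17945 ((421.5280456542969, -311.51776123046875), (140.86448669433594, 50.180912017822266), 80.0285415649414)
shift [ 0.0002 -0.0006  0.084 ] yaw -0.002 (about tool z) now [ 0.422  -0.3222  0.13  ] ang -10.4 F [ 0.7 -0.7  0.3] w 0.088 t 2.08 q6 -0.49
```

```bash
python3 -m inch '0 0 0 .035 .0;0 0 0 .065 0;0 0 0 .084 0;0 0 0 .084 0;1 0 0 .084 0;1 0 0 .084 0;1 0 0 .084 0;1 0 0 .084 0;1 0 0 .084 0;1 0 0 .084 0' 40
python3 -m inch '1 0 0 0 0;1 0 0 -.04 0;1 0 0 -.08 0;1 0 0 -.12 0;1 0 0 -.15 0;1 0 0 -.15 0;1 0 0 -.15 0'
python3 - <<'E'
from h import *
plan(.5804,.0192,.16,13.9)
E
```

```text
time: 2.92
position: [0.4217, -0.3219, 0.0464]
tool_rot: [[0.179, 0.984, 0.0], [0.984, -0.179, -0.0], [-0.0, 0.0, -1.0]]
force: [-3.3, 0.0, 2.8]
width: 0.0513
time: 3.5
position: [0.4221, -0.3219, 0.1965]
tool_rot: [[0.179, 0.984, 0.002], [0.984, -0.179, -0.002], [-0.001, 0.002, -1.0]]
force: [-0.2, 0.7, -8.0]
width: 0.0501
shift [0.364  0.0946 0.0362] yaw -0.423 (about tool z) now [ 0.4221 -0.3219  0.1965] ang -10.31 F [-0.2  0.7 -8. ] w 0.0501 t 3.5 q6 -0.49
```

```bash
python3 -m inch '1 .364 .095 .0 -.423;1 .364 .095 .0 -.423;1 .364 .095 .0 -.423;1 .364 .095 .0 -.423;1 .364 .095 .0 -.423;1 .364 .095 .0 -.423;1 .364 .095 .0 -.423;1 .364 .095 .0 -.423;1 .364 .095 .0 -.423;1 .364 .095 .0 -.423'
python3 -m inch '1 0 0 0 0;1 0 0 0 0'
python3 - <<'E'
from h import *
f=grab('top');P=cloud(f);z=P[...,2]
m=(f['depth']>0)&(z>.092)&(z<.108)&(abs(P[...,0]-.48)<.08)&(abs(P[...,1])<.15);print(m.sum(),cv2.minAreaRect(P[m][:,:2].astype(np.float32)*1000))
f=grab('wrist','w2.png')
P=cloud(f);z=P[...,2];m=(f['depth']>0)&(z>.092)&(z<.108)&(abs(P[...,0]-.48)<.08);q=P[m]
if len(q)>50: print('w',len(q),cv2.minAreaRect(q[:,:2].astype(np.float32)*1000))
plan(.5804,.0192,.0315,13.9)
E
```

```text
time: 4.33
position: [0.5814, 0.0255, 0.1926]
tool_rot: [[-0.245, 0.97, -0.002], [0.97, 0.245, 0.002], [0.003, -0.001, -1.0]]
force: [-0.2, -0.6, -6.4]
width: 0.0494
time: 4.5
position: [0.5783, 0.0195, 0.1927]
tool_rot: [[-0.242, 0.97, -0.005], [0.97, 0.242, -0.0], [0.001, -0.005, -1.0]]
force: [0.6, -0.4, -6.1]
width: 0.0495
1121 ((492.8349914550781, -63.01624298095703), (60.634765625, 124.06021881103516), 13.881019592285156)
w 21801 ((471.3597106933594, 20.147987365722656), (61.30271911621094, 186.70372009277344), 13.899991035461426)
shift [0.0003 0.0024 0.1624] yaw -0.001 (about tool z) now [0.5788 0.0183 0.1939] ang 13.87 F [ 0.2 -0.3 -5.9] w 0.0496 t 4.6 q6 -0.23
```

View pics/w2.png

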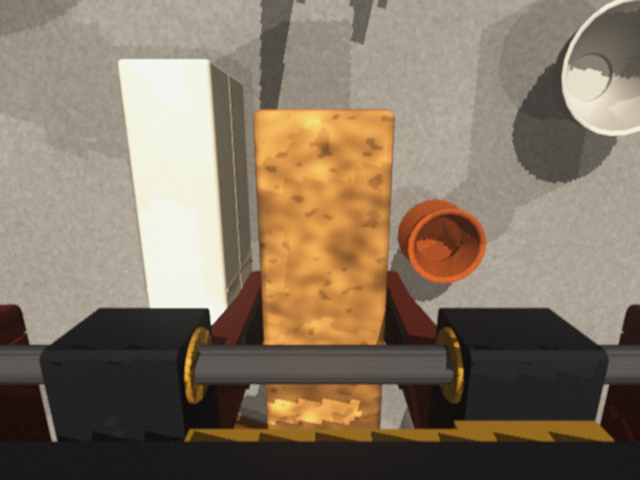

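The wrist view shows the brick held level at (325,250), parallel to the wall at (185,190), with the chuck clear at (440,240). Lowering it now.

```bash
python3 -m inch '1 0 .001 .04 0;1 0 .001 .08 0;1 0 .001 .115 0;1 0 .001 .14 0;1 0 .001 .15 0;1 0 .001 .155 0;1 0 .001 .155 0;1 0 .001 .155 0'
python3 - <<'E'
from h import *
plan(.5804,.0192,.0315,13.9)
E
```

```text
time: 5.27
position: [0.5825, 0.0191, 0.042]
tool_rot: [[-0.24, 0.971, 0.002], [0.971, 0.24, 0.0], [-0.0, 0.002, -1.0]]
force: [0.2, 0.5, -5.9]
width: 0.0498
shift [ 0.0006 -0.002   0.0105] yaw -0.0 (about tool z) now [0.5825 0.0191 0.042 ] ang 13.88 F [ 0.2  0.5 -5.9] w 0.0498 t 5.27 q6 -0.23
```

```bash
python3 -m inch '1 0 -.001 .004 0;1 0 -.001 .007 0;1 0 -.001 .009 0;1 0 -.001 .010 0;1 0 -.001 .010 0;1 0 -.001 .010 0'
python3 - <<'E'
from h import *
plan(.5804,.0192,.0315,13.9)
E
```

```text
time: 5.77
position: [0.5807, 0.0194, 0.0314]
tool_rot: [[-0.241, 0.971, 0.001], [0.971, 0.241, -0.0], [-0.0, 0.001, -1.0]]
force: [-1.7, 0.0, 2.0]
width: 0.0497
shift [-0.0001 -0.0003 -0.0001] yaw 0.001 (about tool z) now [0.5807 0.0194 0.0314] ang 13.93 F [-1.7  0.   2. ] w 0.0497 t 5.77 q6 -0.23
```

```bash
python3 -m inch '0 0 0 0 0;0 0 0 0 0;0 0 0 0 0;0 0 0 0 0;0 0 0 -.04 0;0 0 0 -.08 0;0 0 0 -.12 0;0 0 0 -.16 0;0 0 0 -.20 0;0 0 0 -.24 0'
python3 - <<'E'
from h import *
plan(.4837,.3225,.265,10.9)
f=grab('wrist');P=cloud(f);z=P[...,2]
m=(f['depth']>0)&(z>.052)&(z<.07)&(abs(P[...,0]-.58)<.08)&(abs(P[...,1]-.02)<.12);c,s,a=cv2.minAreaRect(P[m][:,:2].astype(np.float32)*1000);print(m.sum(),c,s,a)
m=(f['depth']>0)&(z>.092)&(z<.108)&(abs(P[...,0]-.48)<.08)&(abs(P[...,1])<.15);print(m.sum(),cv2.minAreaRect(P[m][:,:2].astype(np.float32)*1000))
E
```

```text
time: 6.6
position: [0.5801, 0.0193, 0.2728]
tool_rot: [[-0.241, 0.971, 0.0], [0.971, 0.241, 0.0], [-0.0, 0.0, -1.0]]
force: [-0.1, 0.4, -0.6]
width: 0.0878
shift [ 0.3174 -0.0206  0.0078] yaw 0.053 (about tool z) now [0.5801 0.0193 0.2728] ang 13.93 F [-0.1  0.4 -0.6] w 0.0878 t 6.6 q6 -0.23
7767 (558.2684326171875, 1.6393051147460938) (101.42168426513672, 184.29893493652344) 13.922170639038086
14360 ((477.4232177734375, -5.406913757324219), (61.214996337890625, 238.94419860839844), 13.925785064697266)
```

```bash
python3 -m inch '0 .317 -.02 -.005 .053;0 .317 -.02 -.005 .053;0 .317 -.02 -.005 .053;0 .317 -.02 -.005 .053;0 .317 -.02 -.005 .053;0 .317 -.02 -.005 .053;0 .317 -.02 -.005 .053;0 .317 -.02 -.005 .053;0 .317 -.02 -.005 .053;0 .317 -.02 -.005 .053'
python3 - <<'E'
from h import *
np.set_printoptions(precision=4,suppress=True)
f=grab('wrist','w3.png');P=cloud(f);z=P[...,2]
m=(f['depth']>0)&(z>.18)&(z<.21)&(abs(P[...,0]-.48)<.05)&(abs(P[...,1]-.32)<.12);print(m.sum(),cv2.minAreaRect(P[m][:,:2].astype(np.float32)*1000),np.percentile(z[m],[5,50,95]))
a=np.radians(10.9);u=np.array([np.cos(a),np.sin(a)])
g=grab('scene');Q=cloud(g);t=(Q[...,:2]-[.4837,.3225])@u
for zz in (.07,.09,.11,.13,.15,.17,.19):
    for n,A,tt in (('w',P,(P[...,:2]-[.4837,.3225])@u),('s',Q,t)):
        k=(abs(A[...,2]-zz)<.008)&(abs(tt)<.03)&(abs(A[...,1]-.32)<.07)
        print(n,zz,k.sum(),np.round(np.median(tt[k])*1000,1) if k.sum() else '')
f=grab('top');P=cloud(f);z=P[...,2]
m=(f['depth']>0)&(z>.055)&(z<.07)&(abs(P[...,0]-.58)<.08)&(abs(P[...,1]-.02)<.12)
w=((P[...,:2]-[.4785,-.006])@[.971,.24]); m&=w>.06
print('brick',m.sum(),cv2.minAreaRect(P[m][:,:2].astype(np.float32)*1000),np.median(z[m]))
m=(f['depth']>0)&(z>.092)&(z<.108)&(abs(P[...,0]-.48)<.08)&(abs(P[...,1])<.15);print('wall',m.sum(),cv2.minAreaRect(P[m][:,:2].astype(np.float32)*1000))
plan(.4837,.3225,.161,10.9)
E
```

```text
time: 7.48
position: [0.4841, 0.3233, 0.2753]
tool_rot: [[-0.192, 0.981, -0.0], [0.981, 0.192, -0.0], [-0.0, -0.0, -1.0]]
force: [-0.1, -1.1, -0.2]
width: 0.0878
4388 ((482.8208312988281, 324.316650390625), (14.496721267700195, 149.7327880859375), 10.580073356628418) [0.1928 0.1944 0.1956]
w 0.07 0 
s 0.07 86 6.0
w 0.09 0 
s 0.09 96 5.9
w 0.11 0 
s 0.11 92 6.0
w 0.13 0 
s 0.13 100 6.2
w 0.15 0 
s 0.15 109 5.8
w 0.17 0 
s 0.17 118 5.8
w 0.19 4038 -0.9
s 0.19 279 1.8
brick 1130 ((581.26513671875, 18.14655303955078), (50.66494369506836, 159.5779266357422), 13.424771308898926) 0.059386168092604774
wall 2321 ((478.7884216308594, -6.768119812011719), (60.34221649169922, 240.04808044433594), 13.850915908813477)
shift [ 0.0016 -0.0009  0.1144] yaw -0.001 (about tool z) now [0.485  0.3211 0.2754] ang 10.83 F [0.8 0.1 1.6] w 0.0875 t 7.63 q6 0.38
```

View pics/w3.png

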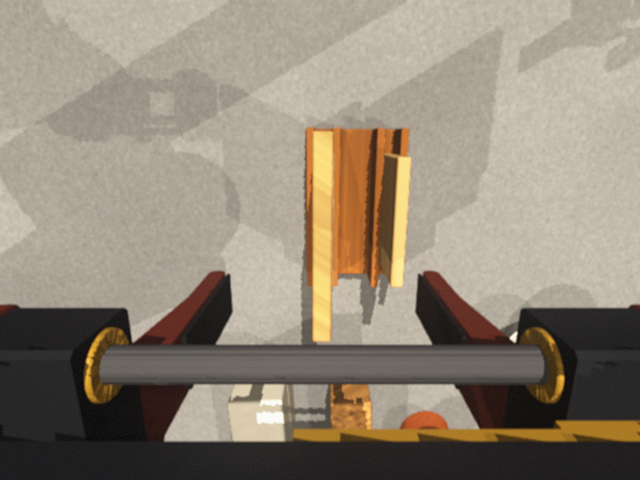

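The mirror stands vertical in the rack at (322,230). The bat is in the slot beside it at (397,220). The brick measured from above shows a 50.5 mm gap, parallel to the wall within 0.5°.

```bash
python3 -m inch '0 .003 -.002 .04 0;0 .003 -.002 .08 0;0 .003 -.002 .105 0;0 .003 -.002 .113 0;0 .003 -.002 .113 0;1 .003 -.002 .113 0;1 .003 -.002 .113 0;1 .003 -.002 .113 0;1 .003 -.002 .113 0;1 .003 -.002 .113 0' 25
python3 -m inch '1 0 0 0 0;1 0 0 0 0;1 0 0 0 0;1 0 0 0 0;1 0 0 0 0'
```

```text
time: 8.47
position: [0.4827, 0.3251, 0.1639]
tool_rot: [[-0.189, 0.982, 0.002], [0.982, 0.189, 0.001], [0.001, 0.002, -1.0]]
force: [0.4, -0.2, -0.1]
width: 0.0579
time: 8.88
position: [0.4821, 0.3248, 0.1626]
tool_rot: [[-0.189, 0.982, -0.0], [0.982, 0.189, -0.0], [-0.0, -0.0, -1.0]]
force: [1.0, 0.5, 0.9]
width: 0.0248
```

```bash
python3 -m inch '1 0 0 0 0;1 0 0 0 0;1 0 0 0 0;1 0 0 0 0'
python3 -m inch '1 0 0 -.02 0;1 0 0 -.04 0;1 0 0 -.08 0;1 0 0 -.12 0;1 0 0 -.16 0;1 0 0 -.18 0;1 0 0 -.18 0;1 0 0 -.18 0'
python3 - <<'E'
from h import *
# foot glass edge 46.5 mm from wall face -> mirror mid-thickness at 30+46.5-7
o=np.array([.4786,-.0063]);a=np.radians(13.88);ux=np.array([np.cos(a),np.sin(a)]);uy=np.array([-ux[1],ux[0]])
t=o+.0695*ux+0*uy;print(t)
plan(t[0],t[1],.34,13.88)
f=grab('scene','s1.png')
E
```

```text
time: 9.22
position: [0.4821, 0.3248, 0.1626]
tool_rot: [[-0.189, 0.982, -0.0], [0.982, 0.189, -0.0], [-0.0, -0.0, -1.0]]
force: [0.5, 0.4, -0.4]
width: 0.0142
time: 9.88
position: [0.4821, 0.3247, 0.3428]
tool_rot: [[-0.189, 0.982, 0.001], [0.982, 0.189, 0.001], [0.0, 0.001, -1.0]]
force: [0.0, -0.7, -3.6]
width: 0.0139
[0.54607062 0.0103723 ]
shift [-0.3208  0.0034  0.0026] yaw -0.052 (about tool z) now [0.4821 0.3247 0.3428] ang 10.89 F [ 0.  -0.7 -3.6] w 0.0139 t 9.88 q6 0.38
```

View pics/s1.png

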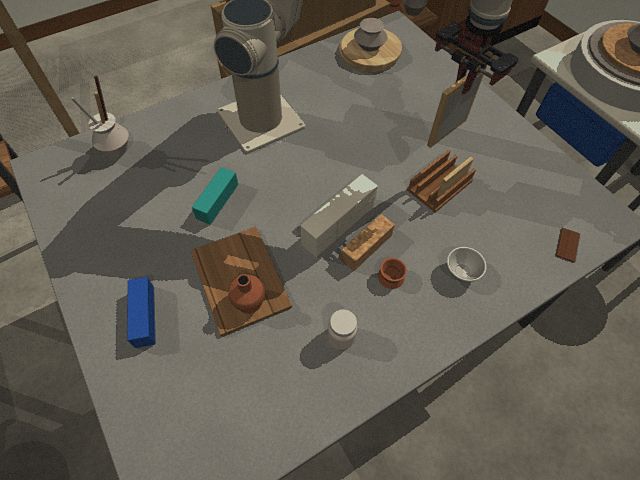

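The scene view shows the mirror held clear of the rack at (455,105), the bat still in place, and the brick beside the wall at (367,240). I'll zoom in to confirm that the glass is on this face.

```bash
python3 - <<'E'
import cv2
a=cv2.imread('pics/s1.png')[60:160,410:490];b=cv2.imread('pics/scene0.png')[110:210,400:480]
cv2.imwrite('pics/c1.png',cv2.resize(cv2.hconcat([a,b]),(800,500),interpolation=cv2.INTER_CUBIC))
E
```

```text
(no output)
```

View pics/c1.png

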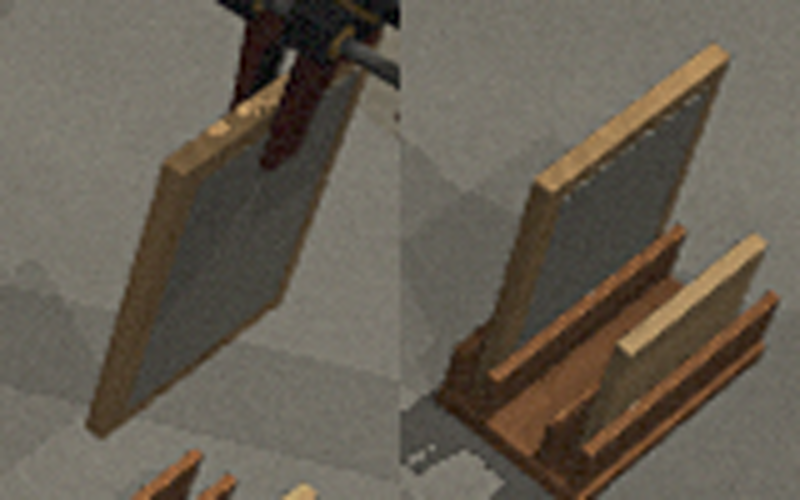

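```bash
python3 -m inch '1 -.32 .003 0 -.052;1 -.32 .003 0 -.052;1 -.32 .003 0 -.052;1 -.32 .003 0 -.052;1 -.32 .003 0 -.052;1 -.32 .003 0 -.052;1 -.32 .003 0 -.052;1 -.32 .003 0 -.052;1 -.32 .003 0 -.052;1 -.32 .003 0 -.052'
python3 -m inch '1 0 0 0 0;1 0 0 0 0;1 0 0 0 0'
python3 - <<'E'
from h import *
plan(.5461,.0104,.200,13.88)
f=grab('scene');P=cloud(f);z=P[...,2]
o=np.array([.4786,-.0063]);a=np.radians(13.88);ux=np.array([np.cos(a),np.sin(a)]);uy=np.array([-ux[1],ux[0]])
X=(P[...,:2]-o)@ux;Y=(P[...,:2]-o)@uy
for zz in np.arange(.15,.37,.02):
    k=(abs(z-zz)<.008)&(abs(X-.07)<.03)&(abs(Y)<.09)
    if k.sum()>10: print(round(zz,2),k.sum(),np.round(np.median(X[k])*1000,1),np.round(np.percentile(Y[k],[2,98])*1000),z[k].min())
E
```

```text
time: 10.77
position: [0.5443, 0.0096, 0.3396]
tool_rot: [[-0.237, 0.972, -0.005], [0.972, 0.237, 0.0], [0.001, -0.005, -1.0]]
force: [-0.6, 1.8, -2.7]
width: 0.0138
time: 11.02
position: [0.5451, 0.0123, 0.3419]
tool_rot: [[-0.241, 0.97, -0.001], [0.97, 0.241, 0.0], [0.001, -0.001, -1.0]]
force: [-1.0, -0.1, -3.2]
width: 0.0141
shift [-0.0021  0.0008  0.1419] yaw 0.001 (about tool z) now [0.5451 0.0123 0.3419] ang 13.96 F [-1.  -0.1 -3.2] w 0.0141 t 11.02 q6 -0.24
0.19 26 74.6 [-68.  65.] 0.19194525368947613
0.21 143 75.5 [-69.  76.] 0.20206017414277344
0.23 171 75.6 [-70.  74.] 0.22206726743070138
0.25 168 75.7 [-71.  75.] 0.2420571534682423
0.27 184 75.8 [-71.  74.] 0.2620994454360197
0.29 186 75.9 [-72.  74.] 0.282003598089405
0.31 194 75.8 [-72.  65.] 0.3020303639826718
0.33 163 75.8 [-73.  55.] 0.3221334871422191
0.35 182 76.0 [-74.  56.] 0.3420055889007104
```

The crop settles it: the grey glass is on the face towards world +x, which is the chuck side. Nothing needs turning, and the mirror hangs vertical with about 4 mm clearance to the brick. Lowering it now.

```bash
python3 -m inch '1 -.002 .001 .04 0;1 -.002 .001 .08 0;1 -.002 .001 .12 0;1 -.002 .001 .15 0;1 -.002 .001 .17 0;1 -.002 .001 .182 0;1 -.002 .001 .187 0;1 -.002 .001 .187 0;1 -.002 .001 .187 0;1 -.002 .001 .187 0'
python3 -m inch '1 0 0 .002 0;1 0 0 .004 0;1 0 0 .005 0;1 0 0 .005 0;1 0 0 .005 0'
```

```text
time: 11.9
position: [0.5482, 0.0095, 0.1573]
tool_rot: [[-0.24, 0.971, 0.003], [0.971, 0.24, 0.0], [-0.001, 0.003, -1.0]]
force: [0.6, 0.2, -2.7]
width: 0.014
time: 12.32
position: [0.547, 0.0094, 0.1508]
tool_rot: [[-0.24, 0.971, 0.0], [0.971, 0.24, 0.0], [-0.0, 0.0, -1.0]]
force: [-0.2, -0.1, -2.8]
width: 0.014
```

```bash
python3 -m inch '1 0 .001 0 0;1 0 .002 0 0;1 0 .003 0 0;1 0 .003 0 0;1 0 .003 0 0'
python3 -m inch '1 0 .001 0 0;1 0 .001 0 0;1 0 .001 0 0'
python3 -m inch '1 0 .001 0 0;1 0 .001 0 0;1 0 .001 0 0'
```

```text
time: 12.73
position: [0.5499, 0.0101, 0.1506]
tool_rot: [[-0.24, 0.971, -0.0], [0.971, 0.24, 0.0], [0.0, -0.0, -1.0]]
force: [-0.6, -0.5, -3.0]
width: 0.0135
time: 12.98
position: [0.5503, 0.0103, 0.1505]
tool_rot: [[-0.24, 0.971, -0.001], [0.971, 0.24, -0.0], [0.0, -0.001, -1.0]]
force: [-1.9, -1.4, -2.0]
width: 0.0143
time: 13.23
position: [0.5512, 0.0106, 0.1505]
tool_rot: [[-0.24, 0.971, -0.001], [0.971, 0.24, -0.0], [0.0, -0.001, -1.0]]
force: [-4.1, -0.9, -1.5]
width: 0.0136
```

```bash
python3 -m inch '1 0 0 .001 0;1 0 0 .002 0;1 0 0 .002 0;1 0 0 .002 0'
python3 -m inch '1 0 0 .001 0;1 0 0 .001 0;1 0 0 .001 0'
```

```text
time: 13.57
position: [0.5519, 0.0111, 0.1494]
tool_rot: [[-0.239, 0.971, 0.0], [0.971, 0.239, 0.001], [0.001, 0.0, -1.0]]
force: [-5.4, 1.5, 4.4]
width: 0.0138
time: 13.82
position: [0.5525, 0.0114, 0.1492]
tool_rot: [[-0.239, 0.971, 0.002], [0.971, 0.239, 0.001], [0.001, 0.002, -1.0]]
force: [-6.5, 3.7, 11.5]
width: 0.0141
```

```bash
python3 -m inch '.72 0 0 -.001 0;.72 0 0 -.001 0;.72 0 0 -.001 0;.72 0 0 -.005 0;.72 0 0 -.01 0;.72 0 0 -.01 0;.72 0 0 -.01 0;.72 0 0 -.01 0'
python3 - <<'E'
from h import *
plan(.5512,.0106,.16,13.88)
E
```

```text
time: 14.48
position: [0.552, 0.0106, 0.1578]
tool_rot: [[-0.24, 0.971, 0.0], [0.971, 0.24, 0.0], [-0.0, 0.0, -1.0]]
force: [-0.5, -0.2, 0.5]
width: 0.0247
shift [ 0.0002 -0.0008 -0.0022] yaw -0.0 (about tool z) now [0.552  0.0106 0.1578] ang 13.86 F [-0.5 -0.2  0.5] w 0.0247 t 14.48 q6 -0.24
```

```bash
python3 -m inch '.72 0 -.003 0 0;.72 0 -.006 0 0;.72 0 -.009 0 0;.72 0 -.012 0 0;.72 0 -.015 0 0;.72 0 -.018 0 0;.72 0 -.021 0 0;.72 0 -.024 0 0;.72 0 -.027 0 0;.72 0 -.03 0 0'
python3 -m inch '.72 0 -.003 0 0;.72 0 -.006 0 0;.72 0 -.009 0 0;.72 0 -.012 0 0;.72 0 -.015 0 0;.72 0 -.018 0 0;.72 0 -.021 0 0;.72 0 -.021 0 0;.72 0 -.021 0 0'
cat > m.py <<'E'
from h import *
o=np.array([.4786,-.0063]);a=np.radians(13.88);ux=np.array([np.cos(a),np.sin(a)]);uy=np.array([-ux[1],ux[0]])
def prof():
    for n in ('scene','top'):
        f=grab(n,'last_%s.png'%n);P=cloud(f);z=P[...,2];X=(P[...,:2]-o)@ux-.03;Y=(P[...,:2]-o)@uy
        for zz in (.07,.09,.11,.13,.15,.165):
            k=(abs(z-zz)<.006)&(X<.06)&(X>-.04)&(abs(Y)<.07)&(f['depth']>0)
            if k.sum()>10: print(n,zz,k.sum(),'X',np.round(np.median(X[k])*1000,1),'Y',np.round(np.percentile(Y[k],[2,98])*1000))
        m=(z>.054)&(z<.066)&(X>.052)&(X<.11)&(abs(Y)<.1)
        if m.sum()>50:print('brick',m.sum(),'X',np.round(np.percentile(X[m],[2,98])*1000,1),cv2.minAreaRect(np.stack([X[m],Y[m]],1).astype(np.float32)*1000))
E
python3 - <<'E'
from m import *
prof(); plan(.5512,.0106,.16,13.88)
E
```

```text
time: 15.32
position: [0.5223, 0.0033, 0.1577]
tool_rot: [[-0.24, 0.971, -0.0], [0.971, 0.24, 0.0], [0.0, -0.0, -1.0]]
force: [0.2, -1.0, -0.2]
width: 0.0245
time: 16.07
position: [0.5022, -0.0017, 0.1577]
tool_rot: [[-0.24, 0.971, 0.0], [0.971, 0.24, 0.0], [0.0, 0.0, -1.0]]
force: [-0.2, -0.4, -0.0]
width: 0.0245
scene 0.07 152 X 28.9 Y [-68.  67.]
scene 0.09 151 X 22.8 Y [-68.  64.]
scene 0.11 127 X 16.3 Y [-68.  40.]
scene 0.13 126 X 9.3 Y [-69.  40.]
scene 0.15 88 X 2.9 Y [-70.  41.]
scene 0.165 144 X -2.2 Y [-68.  61.]
brick 992 X [ 53.9 101.5] ((77.33596801757812, 0.04102325439453125), (161.73158264160156, 50.17619323730469), 89.5384292602539)
top 0.09 17 X -23.1 Y [-69.  65.]
top 0.165 15 X -10.6 Y [-69. -55.]
brick 139 X [ 53.6 101.7] ((77.53946685791016, -55.03260803222656), (51.3555793762207, 49.09242630004883), 89.6161880493164)
shift [ 0.0002  0.0502 -0.0022] yaw -0.0 (about tool z) now [ 0.5025 -0.0016  0.1578] ang 13.86 F [-1.  -0.5  0.5] w 0.0245 t 16.17 q6 -0.27
```

```bash
python3 -m inch '.72 0 -.002 0 0;.72 0 -.004 0 0;.72 0 -.006 0 0;.72 0 -.008 0 0;.72 0 -.009 0 0;.72 0 -.009 0 0;.72 0 -.009 0 0'
python3 - <<'E'
from m import *
prof(); plan(.5512,.0106,.16,13.88)
E
```

```text
time: 16.75
position: [0.4937, -0.0038, 0.1578]
tool_rot: [[-0.24, 0.971, 0.0], [0.971, 0.24, -0.0], [-0.0, 0.0, -1.0]]
force: [0.1, 0.0, 0.4]
width: 0.0245
scene 0.07 162 X 25.6 Y [-68.  65.]
scene 0.09 156 X 18.0 Y [-67.  67.]
scene 0.11 142 X 10.7 Y [-68.  51.]
scene 0.13 139 X 2.8 Y [-67.  41.]
scene 0.15 96 X -4.5 Y [-68.  32.]
scene 0.165 188 X -12.1 Y [-69.  41.]
brick 986 X [ 53.6 101.5] ((77.33383178710938, 0.27301788330078125), (161.21412658691406, 50.462860107421875), 89.64045715332031)
top 0.09 13 X -33.0 Y [-68.  68.]
top 0.165 34 X -18.4 Y [-70. -55.]
brick 229 X [ 54.7 101.2] ((77.4732437133789, -53.571537017822266), (53.980125427246094, 49.83837127685547), 88.8386459350586)
shift [ 0.0002  0.0592 -0.0022] yaw -0.0 (about tool z) now [ 0.4938 -0.0038  0.1577] ang 13.87 F [ 0.8  0.9 -0.4] w 0.0247 t 16.85 q6 -0.27
```

The mirror rests on the wall edge at 20.6°, as the geometry predicts, but its foot is about 2 mm short of the brick. I'll release it, then nudge the brick up to it with the closed fingertips.

```bash
python3 -m inch '.5 0 0 0 0;.3 0 0 0 0;0 0 0 0 0;0 0 0 0 0;0 0 0 0 0;0 0 0 -.02 0;0 0 0 -.05 0;0 0 0 -.08 0;0 0 0 -.08 0'
python3 - <<'E'
from m import *
prof()
t=o+(.03+.127)*ux; plan(t[0],t[1],.2378,13.88)
E
```

```text
time: 17.6
position: [0.4967, -0.0039, 0.2428]
tool_rot: [[-0.24, 0.971, 0.009], [0.971, 0.24, -0.0], [-0.002, 0.008, -1.0]]
force: [1.2, -0.2, 0.5]
width: 0.0811
scene 0.07 152 X 25.4 Y [-68.  62.]
scene 0.09 151 X 17.9 Y [-67.  68.]
scene 0.11 168 X 10.7 Y [-67.  65.]
scene 0.13 165 X 3.0 Y [-66.  67.]
scene 0.15 162 X -4.5 Y [-67.  63.]
scene 0.165 240 X -12.4 Y [-66.  49.]
brick 992 X [ 53.4 101.3] ((77.53376770019531, 0.57440185546875), (162.73486328125, 50.49948501586914), 89.87214660644531)
top 0.09 15 X 16.2 Y [-70. -43.]
top 0.165 42 X -17.7 Y [-69. -50.]
brick 108 X [ 52.9 101.6] ((85.59725189208984, -64.25970458984375), (69.35951232910156, 37.53532409667969), 37.652503967285156)
shift [0.0014 0.1412 0.0013] yaw -0.0 (about tool z) now [ 0.4943 -0.0038  0.2387] ang 13.86 F [-0.2 -0.5 -0.1] w 0.0867 t 17.7 q6 -0.27
```

```bash
python3 -m inch '1 .001 .04 0 0;1 .001 .08 0 0;1 .001 .12 0 0;1 .001 .14 0 0;1 .001 .14 0 0;1 .001 .14 0 0;1 .001 .14 .04 0;1 .001 .14 .08 0;1 .001 .14 .1 0;1 .001 .14 .1 0' 20
python3 - <<'E'
from m import *
f=grab('scene');P=cloud(f);X=(P[...,:2]-o)@ux-.03;Y=(P[...,:2]-o)@uy;z=P[...,2]
m=(z>.036)&(z<.05)&(X>.135)&(X<.24)&(abs(Y)<.08);q=np.stack([X[m],Y[m]],1).astype(np.float32)*1000;print('chuck',cv2.minEnclosingCircle(q))
t=o+(.03+.126)*ux; plan(t[0],t[1],.03,13.88)
E
```

```text
time: 18.53
position: [0.6235, 0.0302, 0.132]
tool_rot: [[-0.239, 0.971, -0.011], [0.971, 0.239, -0.0], [0.002, -0.011, -1.0]]
force: [-0.5, -0.2, -0.1]
width: 0.0246
chuck ((178.45498657226562, -19.93425750732422), 35.92877197265625)
shift [-0.0004  0.0052  0.1049] yaw -0.001 (about tool z) now [0.6257 0.0303 0.1349] ang 13.85 F [-0.4  0.6  0. ] w 0.0202 t 18.58 q6 -0.21
```

```bash
python3 -m inch '1 0 .003 0 0;1 0 .003 0 0;1 0 .003 0 0;1 0 .003 .03 0;1 0 .003 .06 0;1 0 .003 .09 0;1 0 .003 .1 0;1 0 .003 .1 0;1 0 .003 .1 0'
python3 - <<'E'
from m import *
t=o+(.03+.126)*ux; plan(t[0],t[1],.03,13.88)
E
```

```text
time: 19.33
position: [0.6329, 0.0315, 0.0387]
tool_rot: [[-0.24, 0.971, 0.001], [0.971, 0.24, 0.0], [-0.0, 0.001, -1.0]]
force: [1.1, -0.8, 0.3]
width: 0.0006
shift [ 0.0003 -0.0028  0.0087] yaw -0.0 (about tool z) now [0.6329 0.0315 0.0387] ang 13.87 F [ 1.1 -0.8  0.3] w 0.0006 t 19.33 q6 -0.21
```

```bash
python3 -m inch '1 0 0 .01 0;1 0 0 .016 0;1 0 -.004 .016 0;1 0 -.008 .016 0;1 0 -.01 .016 0;1 0 -.01 .016 0;1 0 -.01 .016 0'
python3 -m inch '1 0 -.001 0 0;1 0 -.002 0 0;1 0 -.002 0 0;1 0 -.002 0 0'
python3 -m inch '1 0 -.001 0 0;1 0 -.001 0 0;1 0 -.001 0 0'
python3 -m inch '1 0 -.001 0 0;1 0 -.001 0 0;1 0 -.001 0 0'
```

```text
time: 19.92
position: [0.6225, 0.029, 0.0221]
tool_rot: [[-0.239, 0.971, 0.0], [0.971, 0.239, 0.0], [-0.0, 0.0, -1.0]]
force: [0.2, -1.2, 0.5]
width: 0.0005
time: 20.25
position: [0.6205, 0.0286, 0.0217]
tool_rot: [[-0.24, 0.971, 0.0], [0.971, 0.24, 0.0], [0.0, 0.0, -1.0]]
force: [-0.3, 0.9, -0.1]
width: 0.0006
time: 20.5
position: [0.6195, 0.0284, 0.0216]
tool_rot: [[-0.24, 0.971, -0.0], [0.971, 0.24, -0.0], [0.0, -0.0, -1.0]]
force: [1.0, 0.2, 0.8]
width: 0.0
time: 20.75
position: [0.6185, 0.0281, 0.0217]
tool_rot: [[-0.24, 0.971, -0.0], [0.971, 0.24, -0.0], [0.0, -0.0, -1.0]]
force: [-1.0, 0.2, 0.1]
width: 0.0007
```

```bash
for i in 1; do python3 -m inch '1 0 -.001 0 0;1 0 -.002 0 0;1 0 -.002 0 0'; done
python3 -m inch '1 0 -.001 0 0;1 0 -.001 0 0;1 0 -.001 0 0'
python3 - <<'E'
from m import *
prof()
E
```

```text
time: 21.0
position: [0.6173, 0.0277, 0.022]
tool_rot: [[-0.24, 0.971, 0.002], [0.971, 0.24, 0.0], [-0.0, 0.002, -1.0]]
force: [2.0, 1.3, -0.5]
width: 0.0006
time: 21.25
position: [0.6168, 0.0276, 0.0222]
tool_rot: [[-0.24, 0.971, 0.002], [0.971, 0.24, 0.0], [-0.0, 0.002, -1.0]]
force: [4.1, 2.9, 2.4]
width: 0.0004
scene 0.07 71 X 25.5 Y [-69.  11.]
scene 0.09 61 X 18.1 Y [-69. -16.]
scene 0.11 112 X 10.2 Y [-69.  44.]
scene 0.13 169 X 3.1 Y [-67.  46.]
scene 0.15 315 X 24.9 Y [-65.  41.]
scene 0.165 243 X -12.2 Y [-67.  44.]
brick 493 X [ 53.3 101.2] ((80.13420104980469, -31.471324920654297), (100.11052703857422, 55.7310791015625), 89.5943374633789)
top 0.07 25 X 26.4 Y [-69. -25.]
top 0.09 38 X 17.7 Y [-68.   4.]
top 0.11 25 X 11.1 Y [-67. -11.]
top 0.13 33 X 4.0 Y [-69. -20.]
top 0.15 43 X -3.1 Y [-68.  -9.]
top 0.165 150 X -17.7 Y [-69.  -4.]
brick 315 X [52.9 99.7] ((76.25670623779297, -56.46382141113281), (48.37038803100586, 48.660648345947266), 0.03548569232225418)
```

```bash
python3 -m inch '1 0 -.001 0 0;1 0 -.001 0 0;1 0 -.001 0 0'
python3 -m inch '1 0 -.001 0 0;1 0 -.001 0 0;1 0 -.001 0 0'
python3 - <<'E'
from m import *
prof()
E
```

```text
time: 21.6
position: [0.6154, 0.0272, 0.022]
tool_rot: [[-0.24, 0.971, 0.001], [0.971, 0.24, 0.0], [-0.0, 0.001, -1.0]]
force: [5.6, 1.9, 2.7]
width: 0.0003
time: 21.85
position: [0.615, 0.0271, 0.0223]
tool_rot: [[-0.24, 0.971, 0.002], [0.971, 0.24, 0.0], [-0.0, 0.002, -1.0]]
force: [6.2, 1.9, 4.2]
width: 0.0004
scene 0.07 85 X 25.8 Y [-69.  31.]
scene 0.09 66 X 18.2 Y [-69. -21.]
scene 0.11 81 X 10.5 Y [-69.  36.]
scene 0.13 153 X 3.5 Y [-67.  44.]
scene 0.15 317 X 23.7 Y [-65.  38.]
scene 0.165 224 X -12.1 Y [-68.  43.]
brick 478 X [52.8 99.4] ((80.30723571777344, -32.73695373535156), (96.05834197998047, 56.77281951904297), 89.34858703613281)
top 0.07 22 X 26.7 Y [-69. -23.]
top 0.09 33 X 17.9 Y [-67.   1.]
top 0.11 36 X 11.6 Y [-66. -22.]
top 0.13 31 X 3.7 Y [-68. -20.]
top 0.15 47 X -2.6 Y [-68. -19.]
top 0.165 138 X -17.6 Y [-69.  -4.]
brick 303 X [53.  97.9] ((75.67805480957031, -56.4093017578125), (47.30298614501953, 48.764854431152344), 0.023302696645259857)
```

```bash
python3 -m inch '1 0 -.001 0 0;1 0 -.001 0 0;1 0 -.001 0 0'
python3 - <<'E'
from m import *
prof()
E
```

```text
time: 22.2
position: [0.6146, 0.0269, 0.0227]
tool_rot: [[-0.24, 0.971, 0.004], [0.971, 0.24, 0.0], [-0.001, 0.004, -1.0]]
force: [6.6, 2.2, 5.6]
width: 0.0004
scene 0.07 79 X 25.5 Y [-69.  32.]
scene 0.09 63 X 17.7 Y [-69. -19.]
scene 0.11 83 X 10.6 Y [-68.  -7.]
scene 0.13 164 X 3.0 Y [-67.  43.]
scene 0.15 329 X 23.3 Y [-66.  38.]
scene 0.165 236 X -12.3 Y [-69.  42.]
brick 469 X [52.5 98.7] ((79.98077392578125, -31.972278594970703), (98.22911071777344, 55.98094940185547), 89.6468505859375)
top 0.07 22 X 26.8 Y [-69. -25.]
top 0.09 42 X 17.7 Y [-69.   1.]
top 0.11 31 X 11.4 Y [-67. -24.]
top 0.13 34 X 4.2 Y [-68. -22.]
top 0.15 46 X -2.6 Y [-68. -20.]
top 0.165 146 X -16.9 Y [-69.  -4.]
brick 298 X [52.9 97.3] ((75.28691101074219, -56.43604278564453), (48.2175178527832, 46.87617492675781), 88.94877624511719)
```

```bash
python3 -m inch '1 0 -.001 0 0;1 0 -.001 0 0;1 0 -.001 0 0'
python3 -m inch '1 0 .004 0 0;1 0 .01 0 0;1 0 .012 0 0;1 0 .012 -.03 0;1 0 .012 -.07 0;1 0 .012 -.11 0;1 0 .012 -.15 0;0 0 .012 -.19 0;0 0 .012 -.23 0;0 0 .012 -.23 0'
python3 - <<'E'
from m import *
prof(); plan(.5625,-.330,.2,-35)
E
```

```text
time: 22.55
position: [0.6142, 0.0268, 0.023]
tool_rot: [[-0.239, 0.971, 0.005], [0.971, 0.239, 0.001], [-0.001, 0.005, -1.0]]
force: [6.8, 3.0, 5.7]
width: 0.0006
time: 23.38
position: [0.6268, 0.0293, 0.2597]
tool_rot: [[-0.24, 0.971, 0.011], [0.971, 0.24, 0.0], [-0.002, 0.01, -1.0]]
force: [1.7, -1.0, -0.0]
width: 0.0168
scene 0.07 158 X 25.7 Y [-66.  65.]
scene 0.09 155 X 17.9 Y [-68.  66.]
scene 0.11 168 X 10.7 Y [-68.  66.]
scene 0.13 171 X 2.9 Y [-65.  67.]
scene 0.15 169 X -4.5 Y [-66.  66.]
scene 0.165 274 X -11.9 Y [-67.  66.]
brick 964 X [53.1 99.6] ((76.59719848632812, 0.1739959716796875), (162.20782470703125, 49.07854080200195), 89.96312713623047)
top 0.07 32 X 26.6 Y [-69.   1.]
top 0.09 55 X 18.0 Y [-68.  30.]
top 0.11 40 X 11.5 Y [-66.   0.]
top 0.13 41 X 4.1 Y [-68.   0.]
top 0.15 45 X -3.1 Y [-68.   2.]
top 0.165 179 X -18.8 Y [-68.  26.]
brick 473 X [52.7 98.6] ((76.07405853271484, -41.01508331298828), (79.49655151367188, 47.956050872802734), 89.99624633789062)
shift [-0.334  -0.1455  0.0529] yaw 0.853 (about tool z) now [0.6236 0.0292 0.2529] ang 13.86 F [-0.6 -0.2  0.2] w 0.0248 t 23.48 q6 -0.21
```

```bash
python3 - <<'E'
from m import *
for n in ('scene','top','wrist'):
    f=grab(n,'g_%s.png'%n);P=cloud(f);X=(P[...,:2]-o)@ux-.03;Y=(P[...,:2]-o)@uy;z=P[...,2];d=f['depth']>0
    m=d&(z>.055)&(z<.066)&(X>.04)&(X<.11)&(abs(Y)<.09)
    print(n,m.sum(),np.percentile(X[m],[.5,2,50,98,99.5])*1000 if m.any() else '')
    if m.sum()>50: print(cv2.minAreaRect(np.stack([X[m],Y[m]],1).astype(np.float32)*1000))
    m=d&(z>.08)&(z<.15)&(X<.03)&(X>-.008)&(abs(Y)<.06)
    if m.sum()>50: p=np.polyfit(z[m],X[m],1);print('mirror foot X',(p[0]*.0049+p[1])*1000,np.degrees(np.arctan(-p[0])))
    m=d&(z>.01)&(z<.05)&(X<.05)&(X>.03)&(abs(Y)<.06); 
    if m.sum()>20: p=np.polyfit(z[m],X[m],1);print('low part',m.sum(),(p[0]*.0049+p[1])*1000)
E
```

```text
scene 985 [ 50.46954532  51.53907355  76.2571757   99.38358791 100.19494979]
((75.05200958251953, -0.7790374755859375), (161.50396728515625, 51.74911117553711), 89.62614440917969)
mirror foot X 49.90803794624894 20.472270931118516
low part 199 47.56215313411393
top 483 [50.39227483 50.9497705  72.20871767 98.75924016 99.62538221]
((75.09571075439453, -42.41954803466797), (76.84627532958984, 49.99970626831055), 89.72296905517578)
mirror foot X 51.03891854403567 20.52988570125207
low part 90 50.674523149616675
wrist 7779 [50.31713833 51.25402069 76.03786038 99.05812833 99.78907661]
((74.77289581298828, 1.6392440795898438), (158.3043212890625, 50.174163818359375), 89.54402160644531)
mirror foot X 50.19052288843555 20.512564773326318
low part 1750 50.23363484756154
```

View pics/g_wrist.png

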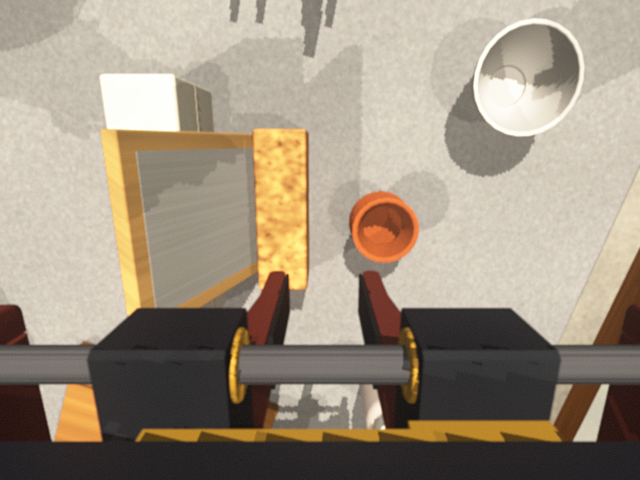

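The wrist view shows the mirror leaning back at (195,215), glass towards the chuck. Its foot line meets the brick at (255,200), and the chuck at (383,228) is clear. Brick face ≈ 50 mm and mirror foot ≈ 50.2 mm, so they touch within measurement. Next is the vase.

```bash
python3 - <<'E'
from h import *
plan(.5625,-.330,.19,13.88)
E
python3 -m inch '0 0 0 0 0;0 -.345 .025 .05 0;0 -.345 .025 .05 0;0 -.345 .025 .05 0;0 -.345 .025 .05 0;0 -.345 .025 .05 0;0 -.345 .025 .05 0;0 -.345 .025 .05 0;0 -.345 .025 .05 0;0 -.345 .025 .05 0'
python3 -m inch '0 0 0 0 0;0 0 0 0 0;0 0 0 0 0'
python3 - <<'E'
from h import *
for n in ('wrist','top','scene'):
    f=grab(n);P=cloud(f);z=P[...,2];m=(f['depth']>0)&(z>.128)&(z<.142)&(abs(P[...,0]-.5625)<.03)&(abs(P[...,1]+.33)<.03)
    print(n,m.sum(),cv2.minEnclosingCircle(P[m][:,:2].astype(np.float32)*1000) if m.sum()>20 else '',np.median(z[m]) if m.any() else '')
plan(.5625,-.330,.109,13.88)
E
```

```text
shift [-0.3345 -0.1435  0.0597] yaw -0.0 (about tool z) now [0.6219 0.0292 0.2494] ang 13.86 F [ 0.6 -0.2 -0.5] w 0.0371 t 23.63 q6 -0.21
time: 24.47
position: [0.7297, -0.3047, 0.198]
tool_rot: [[-0.237, 0.972, -0.003], [0.972, 0.237, 0.0], [0.001, -0.003, -1.0]]
force: [0.2, 0.9, 0.1]
width: 0.0877
time: 24.72
position: [0.7297, -0.2984, 0.2003]
tool_rot: [[-0.24, 0.971, -0.002], [0.971, 0.24, 0.001], [0.002, -0.002, -1.0]]
force: [-0.0, 1.1, 0.5]
width: 0.0878
wrist 2132 ((561.8753662109375, -328.79156494140625), 16.677457809448242) 0.13557978201595933
top 0  
scene 80 ((561.9321899414062, -329.89892578125), 16.234277725219727) 0.13553027667191125
shift [ 0.0094 -0.1707  0.093 ] yaw 0.001 (about tool z) now [ 0.7304 -0.2979  0.2019] ang 13.96 F [-0.8 -0.4  0.7] w 0.0876 t 24.87 q6 -0.65
```

I typed that sideways shift before the printout and it was wrong. The move stayed at z ≈ 0.2, clear of everything. Correcting it now.

```bash
python3 -m inch '0 .010 -.171 0 0;0 .010 -.171 0 0;0 .010 -.171 0 0;0 .010 -.171 0 0;0 .010 -.171 0 0;0 .010 -.171 0 0;0 .010 -.171 0 0;0 .010 -.171 0 0'
python3 - <<'E'
from h import *
plan(.562,-.3293,.109,13.88)
E
```

```text
time: 25.53
position: [0.5637, -0.3305, 0.2024]
tool_rot: [[-0.241, 0.971, 0.002], [0.971, 0.241, -0.001], [-0.001, 0.002, -1.0]]
force: [-0.2, 0.1, -0.0]
width: 0.0878
shift [ 0.0017 -0.0015  0.0934] yaw 0.001 (about tool z) now [ 0.5637 -0.3305  0.2024] ang 13.93 F [-0.2  0.1 -0. ] w 0.0878 t 25.53 q6 -0.79
```

```bash
python3 -m inch '0 .001 -.001 .03 0;0 .001 -.001 .06 0;0 .001 -.001 .08 0;0 .001 -.001 .091 0;0 .001 -.001 .091 0;0 .001 -.001 .091 0;1 .001 -.001 .091 0;1 .001 -.001 .091 0;1 .001 -.001 .091 0;1 .001 -.001 .091 0' 20
python3 -m inch '1 0 0 0 0;1 0 0 0 0;1 0 0 0 0;1 0 0 0 0;1 0 0 0 0;1 0 0 0 0;1 0 0 0 0'
```

```text
time: 26.37
position: [0.5613, -0.3305, 0.1118]
tool_rot: [[-0.24, 0.971, 0.002], [0.971, 0.24, -0.001], [-0.001, 0.001, -1.0]]
force: [0.3, -0.6, 0.7]
width: 0.0648
time: 26.95
position: [0.561, -0.3302, 0.1107]
tool_rot: [[-0.24, 0.971, 0.0], [0.971, 0.24, -0.0], [-0.0, 0.0, -1.0]]
force: [0.8, 0.3, -0.9]
width: 0.0312
```

```bash
python3 -m inch '1 0 0 -.01 0;1 0 0 -.03 0;1 0 0 -.06 0;1 0 0 -.1 0;1 0 0 -.14 0;1 0 0 -.15 0;1 0 0 -.15 0'
python3 - <<'E'
from h import *
for n in ('top','scene'):
    f=grab(n);P=cloud(f);z=P[...,2];X=P[...,0]-.687;Y=P[...,1]-.0243
    m=(f['depth']>0)&(z>.040)&(z<.05)&(np.hypot(X,Y)<.045)
    print(n,m.sum(),cv2.minEnclosingCircle(P[m][:,:2].astype(np.float32)*1000),np.percentile(z[m],[5,95]),cv2.fitEllipse(cv2.convexHull(P[m][:,:2].astype(np.float32)*1000)))
plan(.687,.0243,.26,13.88)
E
```

```text
time: 27.53
position: [0.5623, -0.3312, 0.2649]
tool_rot: [[-0.24, 0.971, 0.006], [0.971, 0.24, -0.004], [-0.005, 0.005, -1.0]]
force: [0.9, -0.2, -3.4]
width: 0.0318
top 181 ((688.4625244140625, 23.472768783569336), 34.488155364990234) [0.04029177 0.04724777] ((688.3187255859375, 23.516700744628906), (67.36692810058594, 68.1695556640625), 94.98403930664062)
scene 194 ((687.8379516601562, 25.14629554748535), 35.05461502075195) [0.04042142 0.04724837] ((687.1251831054688, 24.757549285888672), (66.85692596435547, 69.02154541015625), 47.311363220214844)
shift [ 0.3132  0.2082 -0.0004] yaw -0.0 (about tool z) now [ 0.5599 -0.3297  0.2595] ang 13.86 F [ 0.2  0.4 -4.5] w 0.0316 t 27.63 q6 -0.79
```

```bash
python3 -m inch '1 .313 .209 0 0;1 .313 .209 0 0;1 .313 .209 0 0;1 .313 .209 0 0;1 .313 .209 0 0;1 .313 .209 0 0;1 .313 .209 0 0;1 .313 .209 0 0;1 .313 .209 0 0;1 .313 .209 0 0'
python3 -m inch '1 0 0 0 0;1 0 0 0 0;1 0 0 0 0'
python3 - <<'E'
from h import *
plan(.6877,.0238,.135,13.88)
f=grab('scene','s2.png');P=cloud(f);z=P[...,2]
for lo,hi in((.17,.2),(.2,.23),(.23,.255)):
    m=(f['depth']>0)&(z>lo)&(z<hi)&(np.hypot(P[...,0]-.6877,P[...,1]-.0238)<.06)
    q=P[m]; 
    if len(q)>30:
        A=np.c_[2*q,np.ones(len(q))];s=np.linalg.lstsq(A,(q**2).sum(1),rcond=None)[0];print(lo,len(q),'sphere',s[:3],np.sqrt(s[3]+s[:3]@s[:3]))
m=(f['depth']>0)&(z>.15)&(z<.245)&(np.hypot(P[...,0]-.6877,P[...,1]-.0238)<.06);q=P[m]
A=np.c_[2*q,np.ones(len(q))];s=np.linalg.lstsq(A,(q**2).sum(1),rcond=None)[0];print(len(q),'sphere',s[:3],np.sqrt(s[3]+s[:3]@s[:3]))
E
```

```text
time: 28.47
position: [0.6887, 0.0309, 0.2567]
tool_rot: [[-0.245, 0.97, -0.004], [0.97, 0.245, 0.003], [0.004, -0.004, -1.0]]
force: [-0.5, -0.4, -2.6]
width: 0.0315
time: 28.72
position: [0.6875, 0.0225, 0.2587]
tool_rot: [[-0.239, 0.971, -0.003], [0.971, 0.239, -0.0], [0.0, -0.003, -1.0]]
force: [-0.3, -0.4, -3.3]
width: 0.0315
shift [0.0011 0.001  0.1237] yaw -0.001 (about tool z) now [0.6875 0.0225 0.2587] ang 13.81 F [-0.3 -0.4 -3.3] w 0.0315 t 28.72 q6 -0.23
0.2 319 sphere [0.6867681  0.02330331 0.21235103] 0.04431382233870434
0.23 613 sphere [0.68723112 0.02260291 0.20115825] 0.04926829710324507
874 sphere [0.68719189 0.02274459 0.207709  ] 0.04456361076768284
```

View pics/s2.png

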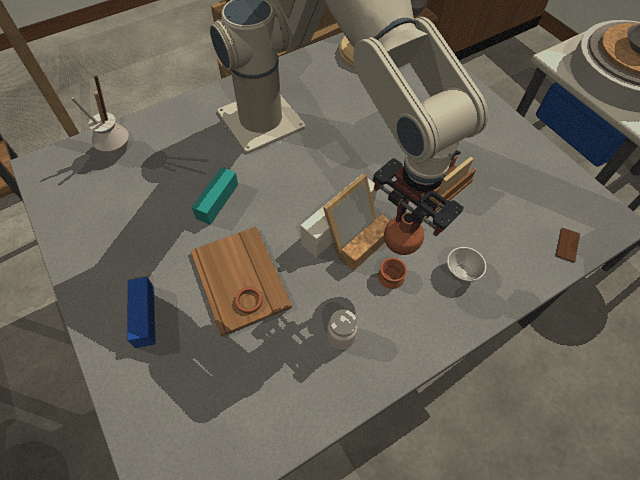

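The scene view shows the vase held upright at (405,235) over the chuck at (392,272). The mirror leans behind the brick at (355,215), and the bat, bowl and jar are untouched.

```bash
python3 -m inch '1 .0015 .001 .03 0;1 .0015 .001 .06 0;1 .0015 .001 .09 0;1 .0015 .001 .11 0;1 .0015 .001 .118 0;1 .0015 .001 .122 0;1 .0015 .001 .122 0;1 .0015 .001 .122 0;1 .0015 .001 .122 0'
python3 -m inch '1 0 0 .001 0;1 0 0 .002 0;1 0 0 .002 0;1 0 0 .002 0'
python3 -m inch '1 0 0 .001 0;1 0 0 .002 0;1 0 0 .002 0;1 0 0 .002 0'
```

```text
time: 29.52
position: [0.6905, 0.0252, 0.1406]
tool_rot: [[-0.239, 0.971, 0.003], [0.971, 0.239, 0.0], [-0.001, 0.003, -1.0]]
force: [0.7, 0.7, -3.3]
width: 0.0315
time: 29.85
position: [0.6894, 0.0256, 0.137]
tool_rot: [[-0.24, 0.971, 0.0], [0.971, 0.24, -0.0], [-0.0, 0.0, -1.0]]
force: [0.2, -0.0, -2.5]
width: 0.0319
time: 30.18
position: [0.6892, 0.0255, 0.1345]
tool_rot: [[-0.24, 0.971, -0.0], [0.971, 0.24, -0.0], [0.0, -0.0, -1.0]]
force: [-0.7, 0.6, -2.5]
width: 0.0318
```

```bash
python3 -m inch '1 -.0005 -.0015 .001 0;1 -.0005 -.0015 .003 0;1 -.0005 -.0015 .004 0;1 -.0005 -.0015 .004 0;1 -.0005 -.0015 .004 0'
python3 -m inch '1 0 0 .001 0;1 0 0 .002 0;1 0 0 .002 0;1 0 0 .002 0'
python3 -m inch '1 0 0 .001 0;1 0 0 .002 0;1 0 0 .002 0;1 0 0 .002 0'
```

```text
time: 30.6
position: [0.6879, 0.0246, 0.1305]
tool_rot: [[-0.24, 0.971, -0.0], [0.971, 0.24, 0.0], [0.0, -0.0, -1.0]]
force: [-0.4, 0.3, -3.8]
width: 0.0318
time: 30.93
position: [0.6879, 0.0246, 0.1286]
tool_rot: [[-0.24, 0.971, -0.0], [0.971, 0.24, 0.0], [0.0, -0.0, -1.0]]
force: [0.6, -0.1, -3.3]
width: 0.0314
time: 31.27
position: [0.6879, 0.0246, 0.1266]
tool_rot: [[-0.24, 0.971, -0.0], [0.971, 0.24, -0.0], [0.0, -0.0, -1.0]]
force: [-0.1, 0.9, -3.0]
width: 0.0316
```

```bash
python3 -m inch '1 0 0 .001 0;1 0 0 .001 0;1 0 0 .001 0'
python3 -m inch '1 0 0 .001 0;1 0 0 .001 0;1 0 0 .001 0'
python3 -m inch '1 0 0 .001 0;1 0 0 .001 0;1 0 0 .001 0'
```

```text
time: 31.52
position: [0.6881, 0.0246, 0.1258]
tool_rot: [[-0.24, 0.971, 0.0], [0.971, 0.24, -0.0], [-0.0, 0.0, -1.0]]
force: [0.6, 0.8, -2.7]
width: 0.0314
time: 31.77
position: [0.6883, 0.0245, 0.1256]
tool_rot: [[-0.24, 0.971, 0.001], [0.971, 0.24, -0.0], [-0.0, 0.001, -1.0]]
force: [-2.1, -1.9, 6.1]
width: 0.0311
time: 32.02
position: [0.6884, 0.0243, 0.1254]
tool_rot: [[-0.24, 0.971, 0.001], [0.971, 0.24, -0.0], [-0.001, 0.001, -1.0]]
force: [-3.2, -1.5, 10.3]
width: 0.0319
```

```bash
python3 -m inch '1 0 -.0005 -.001 0;1 0 -.0005 -.001 0;1 0 -.0005 -.001 0'
python3 -m inch '.6 0 0 0 0;.55 0 0 0 0;.5 0 0 0 0;.3 0 0 0 0;0 0 0 0 0;0 0 0 0 0;0 0 0 0 0;0 0 0 -.02 0;0 0 0 -.06 0;0 0 0 -.1 0'
python3 -m inch '0 0 0 -.04 0;0 0 0 -.08 0;0 -.04 0 -.1 0;0 -.08 0 -.1 0;0 -.12 0 -.1 0;0 -.16 0 -.1 0;0 -.2 0 -.1 0;0 -.24 0 -.1 0;0 -.24 0 -.1 0'
python3 - <<'E'
from m import *
prof()
f=grab('scene','s3.png');P=cloud(f);z=P[...,2];d=f['depth']>0;h=np.hypot(P[...,0]-.6877,P[...,1]-.0243)
m=d&(z>.05)&(z<.112)&(h<.06);q=P[m];A=np.c_[2*q,np.ones(len(q))];s=np.linalg.lstsq(A,(q**2).sum(1),rcond=None)[0];print(len(q),'belly',s[:3],np.sqrt(s[3]+s[:3]@s[:3]))
for n in('scene','top'):
    f=grab(n);P=cloud(f);z=P[...,2];h=np.hypot(P[...,0]-.6877,P[...,1]-.0243);m=(f['depth']>0)&(z>.142)&(z<.16)&(h<.05)
    if m.sum()>20: print(n,'neck top',cv2.minEnclosingCircle(P[m][:,:2].astype(np.float32)*1000),np.percentile(z[m],[5,50,95]))
print(r.read_state()['position'],r.read_state()['time'])
E
```

```text
time: 32.27
position: [0.688, 0.0244, 0.1254]
tool_rot: [[-0.24, 0.971, 0.001], [0.971, 0.24, -0.0], [-0.0, 0.001, -1.0]]
force: [-0.9, -2.0, 6.4]
width: 0.0318
time: 33.1
position: [0.6861, 0.0245, 0.2239]
tool_rot: [[-0.24, 0.971, -0.004], [0.971, 0.24, -0.0], [0.001, -0.004, -1.0]]
force: [0.7, -0.3, 0.3]
width: 0.0859
time: 33.85
position: [0.7452, -0.2159, 0.3238]
tool_rot: [[-0.234, 0.972, 0.0], [0.972, 0.234, -0.002], [-0.002, -0.0, -1.0]]
force: [-0.7, 0.1, 0.1]
width: 0.0877
scene 0.07 37 X 25.8 Y [29. 68.]
brick 788 X [53.1 99.7] ((76.89058685302734, 7.3346710205078125), (49.60213851928711, 144.79336547851562), 0.024450326338410378)
top 0.07 66 X 26.7 Y [-41.  65.]
top 0.09 66 X 18.4 Y [-36.  67.]
top 0.11 55 X 11.7 Y [-35.  68.]
top 0.13 56 X 4.4 Y [-35.  69.]
top 0.15 64 X -3.3 Y [-29.  68.]
top 0.165 206 X -17.3 Y [-22.  68.]
brick 1060 X [53.  99.5] ((76.3051986694336, -0.9215316772460938), (159.60824584960938, 48.60637664794922), 89.79741668701172)
706 belly [0.68754521 0.0247587  0.07373106] 0.045086600035193325
scene neck top ((686.4370727539062, 23.046720504760742), 16.496627807617188) [0.1437391  0.14995831 0.15296778]
top neck top ((687.3456420898438, 22.25140380859375), 15.723590850830078) [0.14606449 0.14945724 0.15303097]
[ 0.74485073 -0.20703765  0.32464054] 34.1
```

View pics/s3.png

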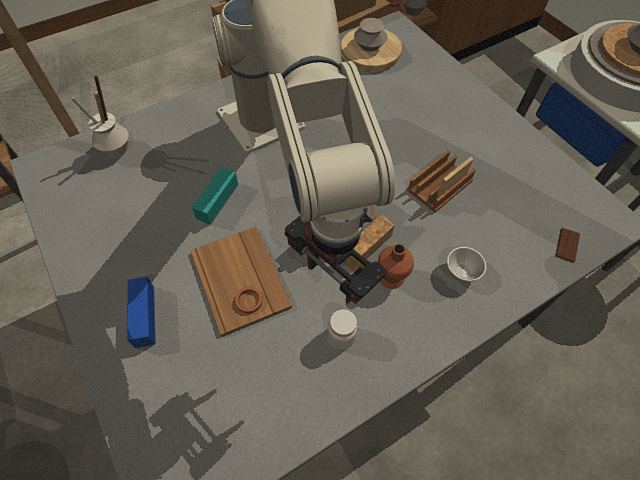

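The vase is seated upright in the chuck at (397,266), with its top at z = 0.150 m as expected. The mirror's measured lines have not moved, the bat, bowl and jar are where they were, and the arm is clear. Handing in.

```bash
python3 - <<'E'
from h import *
f=grab('top');P=cloud(f)
for l in('bat','slip_bowl','jar','vase','mirror'):
    for s in r.silhouettes('top',l)[:1]: print(l,round(s['p'],2),np.round(np.median(P[s['region']&(f['depth']>0)],0),3))
print(r.close_job())
E
```

```text
bat 0.91 [0.552 0.322 0.107]
slip_bowl 0.82 [0.782 0.201 0.021]
vase 0.6 [0.679 0.018 0.106]
mirror 0.71 [0.511 0.025 0.117]
the job is handed in; nothing more can be done
None
```

The trimming station is set up as asked, in the order asked, and the job is handed in at about 34 s of the 72 s allowed. No verdict was reported.

- **Brick:** it stands on the bench, same side down, parallel to the wall and level with its middle. The gap is about 50 mm.
- **Mirror:** it leans back about 20.5° against the wall's top edge, glass towards the chuck, and was released before the vase was moved. I measured its foot about 2 mm short of the brick, so I nudged the brick up to it. Afterwards brick and foot agreed to within about 1 mm, roughly the cameras' accuracy, so contact is likely but not seen directly.
- **Vase:** it sits in the chuck mouth with its top at 0.150 m, the expected seated height. It leans about 1–1.5°. The belly-centre fit read 0.074 m against an expected 0.079 m. I put that down to the fit, because the top height matches.
- **Left alone:** in the final check the bat and slip bowl were at their starting positions. The network missed the jar in that check, but the last scene picture shows it where it was at the start.

One sideways move on the way to the vase was mistyped. It stayed at about 0.2 m height and touched nothing, and I corrected it straight away.

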